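# Ballast the three stand feet of a microwave-optics bench

## Task

Weigh down the three blue triangular stand feet: put each of the three round steel rings over the pin of the foot that matches it in size - largest ring on the largest foot, middle ring on the middle foot, smallest ring on the smallest foot - so that it lies flat on the casting. The solid steel disc, the square block and the black knob are not ballast: leave them where they are.

Things in the scene. Friction and masses are not known exactly. Their poses are not given: they have to be found in the camera images.
- ring_large: Largest loose plain steel ballast ring, lying flat: outside diameter 62 mm, hole diameter 26 mm, height 22 mm, about 430 g. Origin at the centre of its underside, z up through the hole.
- ring_medium: Middle loose plain steel ballast ring, lying flat: outside diameter 51 mm, hole diameter 26 mm, height 22 mm, about 260 g. Origin at the centre of its underside, z up through the hole.
- ring_small: Smallest loose plain steel ballast ring, lying flat: outside diameter 40 mm, hole diameter 26 mm, height 22 mm, about 115 g. Origin at the centre of its underside, z up through the hole.
- stand_large: Largest stand foot: flat blue triangular casting (equilateral, 165 mm along each side, 12 mm thick, fixed to the bench, any yaw) with one upright steel pin, 10 mm in diameter, in its middle. The pin rises 35 mm above the casting, so its top is 47 mm above the bench. Origin on the bench surface right under the pin, z up.
- stand_medium: Middle stand foot: flat blue triangular casting (equilateral, 122 mm along each side, 12 mm thick, fixed to the bench, any yaw) with one upright steel pin, 10 mm in diameter, in its middle. The pin rises 35 mm above the casting, so its top is 47 mm above the bench. Origin on the bench surface right under the pin, z up.
- stand_small: Smallest stand foot: flat blue triangular casting (equilateral, 90 mm along each side, 12 mm thick, fixed to the bench, any yaw) with one upright steel pin, 10 mm in diameter, in its middle. The pin rises 35 mm above the casting, so its top is 47 mm above the bench. Origin on the bench surface right under the pin, z up.
- disc: Bystander, not one of the rings, leave alone: loose solid steel disc without a hole, diameter 51 mm, height 22 mm. Origin at the centre of its underside.
- square_block: Bystander, not one of the rings, leave alone: loose square steel block, 46 by 46 by 22 mm high, with a round hole of 26 mm. Origin at the centre of its underside, x and y along its sides.
- knob: Bystander, not one of the rings, leave alone: loose black plastic knob standing on its 38 mm diameter head, a stem of 18 mm diameter upward, 34 mm high in all. Origin at the centre of its underside.
Mind the look-alikes: they are no part of the job. What is shaped like the ring_medium but orange is not meant.

How it is judged:
By the outcome, as a careful person would: the job done as asked, in the order asked, and still so for the second after the job is handed in, with the robot touching nothing.
It also fails if it takes over 88 s, if anything falls off the work surface, if the arm or the gripper's body presses on something with over 40 N, if the wrist force passes 120 N, or if a joint passes its speed limit or range.

## Robot

A 6-joint arm with a two-finger parallel gripper is mounted at the origin on the work surface. World frame = base frame: x ahead of the robot, y to its left, z up, the work surface at z = 0. Lengths are in m, angles in degrees, forces in N, time in s.
With the tool pointing down it reaches from about 0.35 to 0.875 m from the base axis. Payload 4.2 kg.
Tool frame: the origin (TCP) lies at the very end of the fingers, on their centre line; the grasp point (between the pads) lies behind it (r.grip_point_offset is the z of the grasp point in the tool frame, in m); z points along the fingers, y is the direction in which the jaws open and shut (so a half turn about z gives the same grasp; the last joint's range is limited). The gripper opens to 87 mm and grips with 3 to 60 N. Pads are 19 mm wide; open, the fingers measure 117 mm over their backs; the gripper's body (75 mm by 190 mm) begins 51 mm behind the grasp point.
Start: joints at [81.91, 22.042, 0.453, 0, -68.411, -14.817], TCP at [0.243, 0.576, 0.223] pointing down, gripper open.
Joint ranges: [-179.83, 179.83], [-69.29, 118.12], [-61.27, 80.66], [-181.25, 117.63], [-171.15, -9.14], [-177.46, 177.46]. Speed limits (degrees/s): [159.86, 159.86, 180, 180, 180, 180].

## Interface

Orientations are given as a 3x3 rotation matrix whose columns are the frame's x, y, z axes.
In Python, from station import r, capture, workorder gives the robot as it stands. The module is installed in compiled form; this text tells all that it offers.
- The arm moves only by the shell command python3 -m crank 'ROWS'. ROWS is JSON, a list of rows, each an object with "delta_rot": the turn, a rotation vector about the tool's x, y, z in rad, a list of three; "linear": the shift along the tool's x, y, z in m, a list of three; "gripper": the opening in per cent of the stroke, from 0 (shut) to 100 (fully open). A call has 1 to 10 rows; each row shifts and turns the commanded pose from where the row before left it, along the tool's axes as they then stand; what a row does not reach is not made up. A row lasts 1/8 s, in which the tool goes at most 62.5 mm and 10.7 degrees, less where a joint would pass 70% of its speed; a pose out of reach is approached as far as the arm can. A call is refused whole if a number of a shift passes 0.0625 or a number of a turn 0.188, either way. A call with a gripper value outside its range is refused whole. The fingers move at their own pace and stop on an object; the grip force is fixed at half the most. Time passes only in rows, so rows that do not move let the fingers close. It gives the time, the measured TCP pose, the force and the opening at its end, in the units of the state.
- r.sense(): the state, without advancing time (a new reading comes with each control period).
- capture(name): name is "scene" or "side" or "wrist"; returns a dict with "img" (480x640x3 uint8, blue, green, red), "fx", "fy", "cx", "cy" (pixels), "world_from_camera" (4x4, takes a point from camera to world coordinates). Camera axes: x right, y down, z forward; pixel columns grow to the right and rows downward; lengths in m; the calibration is good to about 2 mm. A picture is of the moment at which its call begins. There is no depth.
- workorder.finish_job(): hands the job in, once; it reports no verdict.
The state is a dict: "time_s": time; "joints": joint angles; "joint_velocities": joint speeds; "effort": joint torques, N m; "tcp_pos": TCP position; "ee_rot": TCP orientation; "wrist_force": force on the tool from outside, world axes, zero at the start; "moment": the same for the moment, N m; "gripper_width": opening from 0.0 (shut) to 1.0 (fully open).
Only numpy, scipy, OpenCV 4.12 (cv2) and the standard library are available. Lean on these libraries where they do the work, as an engineer would, in place of code of your own. Each camera call takes 0.05 s, during which the arm holds its last target.

## Working session

There is one attempt and no reset: what is moved stays moved. The work goes in short steps, Python scripts to look and compute and a shell command to move; the robot and the scene stay as the last step left them, time stands still between calls to the robot, and variables do not carry over. Pictures are saved under pics/ and viewed, and the job is handed in when it is done.

```bash
mkdir -p pics; ls
python3 - <<'E'
from station import r,capture,workorder
import cv2,numpy as np
for n in["scene","side","wrist"]:
    c=capture(n);cv2.imwrite(f"pics/{n}0.png",c["img"]);print(n,c["fx"],c["fy"],c["cx"],c["cy"]);print(np.round(c["world_from_camera"],4).tolist())
print(r.sense(),r.grip_point_offset)
E
```

```text
pics
scene 567.3625085553734 567.3625085553734 323.9716795893969 243.2982033159394
[[0.2408, 0.704, -0.6682, 1.3572], [0.9705, -0.1641, 0.1768, -0.2108], [0.0148, -0.691, -0.7227, 0.9172], [0.0, 0.0, 0.0, 1.0]]
side 480.72370355335505 480.72370355335505 318.4614611936842 242.4174707086506
[[-0.9844, -0.0743, 0.1594, 0.3815], [-0.1752, 0.4937, -0.8518, 0.8161], [-0.0154, -0.8665, -0.499, 0.526], [0.0, 0.0, 0.0, 1.0]]
wrist 372.0946503410853 372.0946503410853 318.4452721661702 245.66238993523118
[[-0.3886, -0.8873, -0.2485, 0.3113], [-0.9214, 0.3748, 0.1023, 0.5476], [0.0023, 0.2687, -0.9632, 0.3829], [0.0, 0.0, 0.0, 1.0]]
{'time_s': 0.15, 'joints': array([ 8.19125885e+01,  2.20818456e+01,  3.99057294e-01, -2.15389804e-02,
       -6.84115469e+01, -1.48183511e+01]), 'joint_velocities': array([ 0.02854704, -0.0342565 ,  0.21283782,  0.09896126,  0.11433218,
        0.04478691]), 'effort': array([ 9.36035394e-04, -3.91052806e+01,  1.87587333e+01,  4.22233969e+00,
        1.23768169e-02, -1.38478017e-04]), 'tcp_pos': array([0.24304827, 0.57532029, 0.2217045 ]), 'ee_rot': array([[ 9.21092332e-01, -3.89343784e-01, -5.77705325e-04],
       [-3.89344203e-01, -9.21090979e-01, -1.58088427e-03],
       [ 8.33883010e-05,  1.68106660e-03, -9.99998584e-01]]), 'wrist_force': array([ 0.11148563,  0.0166913 , -0.42894199]), 'moment': array([0.00502869, 0.00880285, 0.00577235]), 'gripper_width': 0.9997829496229625} -0.0187
```

View pics/scene0.png

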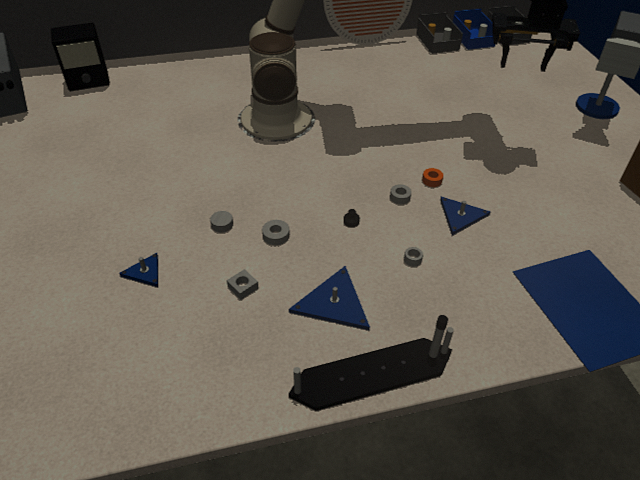

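View pics/side0.png

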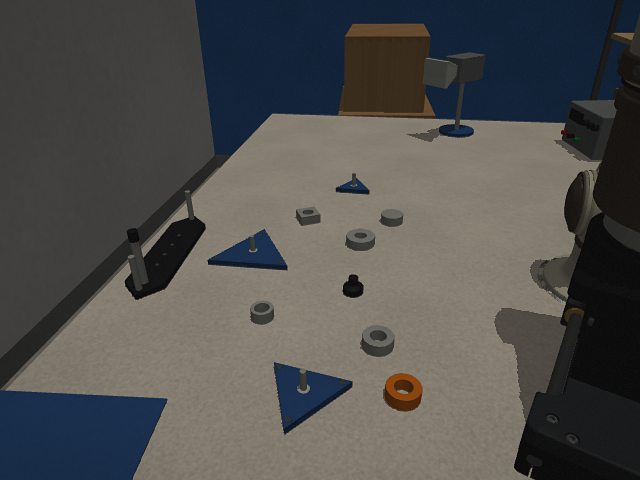

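View pics/wrist0.png

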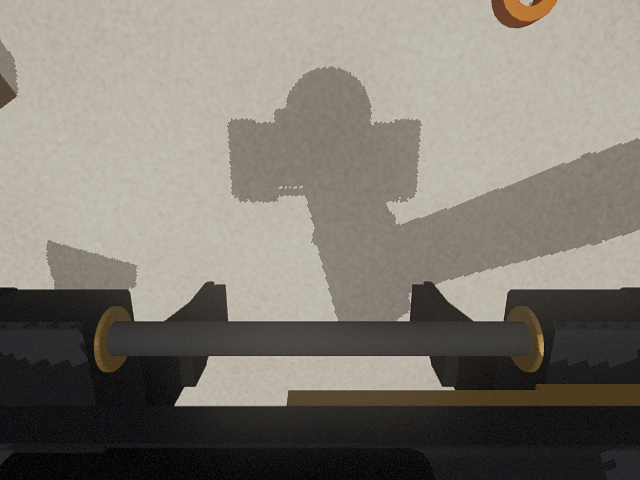

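Scene view:
- **Rings:** the loose plain rings are at (276,232), (401,194) and (414,257).
- **Look-alikes:** orange ring (432,177), solid disc (221,221), square block (242,284) and knob (351,218).
- **Feet:** large (335,299), medium (463,213) and small (142,269). The blue mat (590,305) and the lamp base (597,105) are not feet.

Next I'll measure all of these in both views.

```bash
cat > h.py <<'E'
import cv2,numpy as np
from station import r,capture,workorder
def ray(c,uv,z):
    T=np.array(c["world_from_camera"]);d=T[:3,:3]@np.array([(uv[0]-c["cx"])/c["fx"],(uv[1]-c["cy"])/c["fy"],1.])
    return T[:3,3]+d*(z-T[2,3])/d[2]
def blob(mask,uv,lo=60):
    n,l,s,ce=cv2.connectedComponentsWithStats(mask.astype(np.uint8),connectivity=4)
    best=None
    for i in range(1,n):
        if s[i,4]<lo: continue
        d=np.hypot(*(ce[i]-uv))
        if best is None or d<best[0]: best=(d,i)
    return (l==best[1]).astype(np.uint8)
def outline(m):
    cs,_=cv2.findContours(m,cv2.RETR_EXTERNAL,cv2.CHAIN_APPROX_NONE);return max(cs,key=cv2.contourArea)
E
cat > m.py <<'E'
from h import *
P={"scene":{"L":(276,232),"M":(401,194),"S":(414,257),"disc":(221,221),"sq":(242,284),"knob":(351,218),"or":(432,177)},
"side":{"L":(361,240),"M":(378,340),"S":(262,312),"disc":(392,217),"sq":(308,215),"knob":(353,287),"or":(403,391)}}
F={"scene":{"L":(330,299),"M":(463,215),"S":(145,269)},"side":{"L":(252,252),"M":(308,390),"S":(354,187)}}
for n in P:
    c=capture(n);im=c["img"].astype(int);b,g,rr=im[...,0],im[...,1],im[...,2]
    blue=(b-rr>40)&(b>1.6*rr)
    # bench is warm (r>b); objects neutral or dark
    bench=(rr-b>8)&(rr>100)&(rr-b<60)
    obj=~bench&~blue
    obj=cv2.morphologyEx(obj.astype(np.uint8),cv2.MORPH_OPEN,np.ones((3,3)))
    vis=c["img"].copy()
    for k,uv in P[n].items():
        m=blob(obj,uv);h=cv2.convexHull(outline(m));M=cv2.moments(h);u=(M["m10"]/M["m00"],M["m01"]/M["m00"])
        pts=np.array([ray(c,p[0],.011)[:2] for p in h],np.float32)
        w=cv2.minAreaRect(pts)
        print(n,k,np.round(u,1),np.round(ray(c,u,.011),4),"size",np.round(w[1],4))
        cv2.drawContours(vis,[h],-1,(0,255,0),1)
    for k,uv in F[n].items():
        m=blob(blue,uv);cn=outline(m);t=cv2.minEnclosingTriangle(cn)[1].reshape(3,2)
        w=np.array([ray(c,p,.012) for p in t]);s=[np.linalg.norm(w[i]-w[i-1]) for i in range(3)]
        print(n,"foot",k,np.round(t,0).tolist(),np.round(w.mean(0),4),"sides",np.round(s,4))
        cv2.polylines(vis,[np.int32(t)],True,(0,255,255),1)
    cv2.imwrite(f"pics/m_{n}.png",vis[100:480] if n=="scene" else vis)
E
python3 m.py
```

```text
scene L [275.2 228.5] [ 0.4494 -0.0855  0.011 ] size [0.0277 0.0225]
scene M [399.6 195.9] [0.4075 0.2263 0.011 ] size [0.0481 0.0665]
scene S [413.6 252.9] [0.5919 0.1944 0.011 ] size [0.0283 0.0244]
scene disc [221.3 222.2] [ 0.4014 -0.2014  0.011 ] size [0.0475 0.0736]
scene sq [241.  278.6] [ 0.5788 -0.1815  0.011 ] size [0.0366 0.0302]
scene knob [351.  218.5] [0.4568 0.0908 0.011 ] size [0.0371 0.0607]
scene or [432.  177.9] [0.3613 0.328  0.011 ] size [0.0497 0.0796]
scene foot L [[344.0, 266.0], [289.0, 308.0], [368.0, 326.0]] [ 0.6765 -0.007   0.012 ] sides [0.1603 0.1596 0.1602]
scene foot M [[467.0, 204.0], [458.0, 218.0], [497.0, 214.0]] [0.5011 0.3778 0.012 ] sides [0.074  0.0577 0.0946]
scene foot S [[156.0, 253.0], [118.0, 273.0], [156.0, 283.0]] [ 0.5074 -0.3769  0.012 ] sides [0.0863 0.0881 0.0878]
side L [359.7 239.7] [ 0.4598 -0.088   0.011 ] size [0.0619 0.0936]
side M [377. 341.] [0.3999 0.2303 0.011 ] size [0.0515 0.0718]
side S [261.5 312.5] [0.6005 0.189  0.011 ] size [0.04   0.0644]
side disc [391.2 217.7] [ 0.3976 -0.2028  0.011 ] size [0.0507 0.0894]
side sq [307.6 215.9] [ 0.5937 -0.1834  0.011 ] size [0.0586 0.0863]
side knob [352.8 286.7] [0.4546 0.0888 0.011 ] size [0.0371 0.0742]
side or [402.3 391.9] [0.3578 0.3293 0.011 ] size [0.0693 0.0522]
side foot L [[286.0, 265.0], [264.0, 229.0], [208.0, 259.0]] [ 0.676  -0.0092  0.012 ] sides [0.1632 0.1631 0.1632]
side foot M [[274.0, 362.0], [283.0, 428.0], [351.0, 381.0]] [0.4954 0.3467 0.012 ] sides [0.1206 0.1212 0.1208]
side foot S [[356.0, 178.0], [337.0, 188.0], [368.0, 190.0]] [ 0.5065 -0.381   0.012 ] sides [0.0853 0.0845 0.0822]
```

Run:
```python
from h import *
c=capture("scene");im=c["img"]
for k,(u,v) in {"bench":(300,200),"Ltop":(266,228),"Lside":(276,243),"Mtop":(392,190),"footMtop":(455,222),"Ms":(470,225),"foot L":(310,305),"shade":(380,140),"S":(408,252)}.items(): print(k,im[v,u])
a=cv2.resize(im[150:340,100:500],None,fx=2,fy=2,interpolation=cv2.INTER_NEAREST);cv2.imwrite("pics/crop1.png",a)
s=cv2.imread("pics/m_side.png");cv2.imwrite("pics/crop2.png",cv2.resize(s[160:450,190:450],None,fx=2,fy=2))
```

```text
bench [107 123 134]
Ltop [ 91 100 100]
Lside [33 38 38]
Mtop [88 96 99]
footMtop [69 42 29]
Ms [45 48 49]
foot L [64 35 21]
shade [64 72 78]
S [44 48 51]
```

View pics/crop1.png

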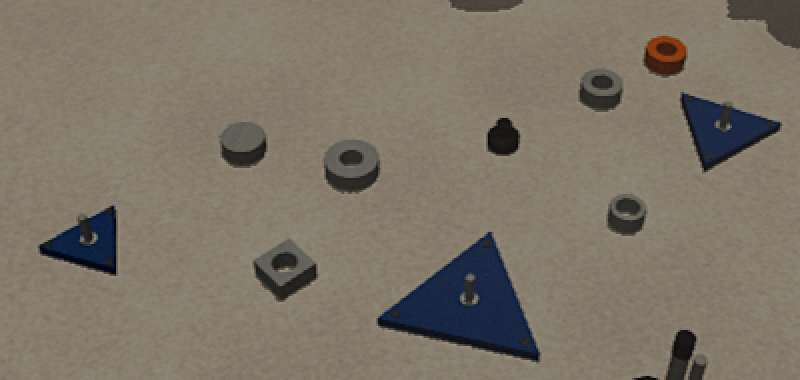

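View pics/crop2.png

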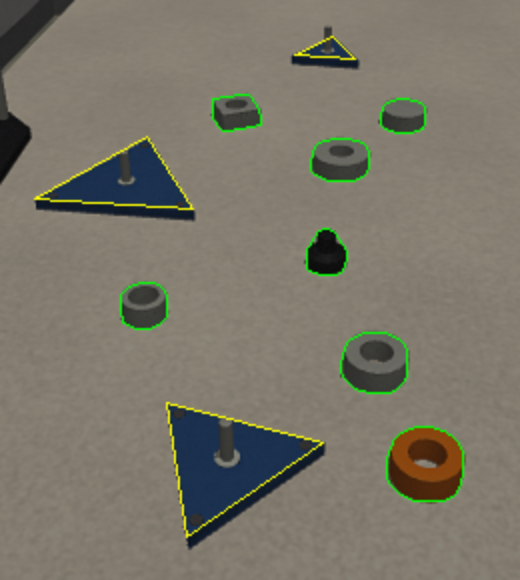

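The crops confirm the choice: three plain grey round rings, with the disc, square block, knob and orange ring all distinct. The side outlines fit well. I'll fix the thresholds for the dimmer scene view.

```bash
sed -i 's/^    blue=.*/    bl=cv2.GaussianBlur(c["img"],(3,3),0).astype(int); blue=(b-rr>18)\&(b>1.5*rr)/; s/^    bench=.*/    bench=(bl[...,2]>1.15*bl[...,0])\&(bl[...,2]>(75 if n=="scene" else 110))\&(bl[...,2]<1.6*bl[...,0])/' m.py; python3 m.py
python3 - <<'E'
import cv2
s=cv2.imread("pics/m_scene.png");cv2.imwrite("pics/crop3.png",cv2.resize(s[50:240,100:500],None,fx=2,fy=2))
E
```

```text
scene L [275.4 232.5] [ 0.4621 -0.0872  0.011 ] size [0.0566 0.0796]
scene M [400.  194.5] [0.4028 0.2292 0.011 ] size [0.0471 0.0718]
scene S [412.7 256.7] [0.6021 0.1886 0.011 ] size [0.0367 0.0568]
scene disc [221.4 221.6] [ 0.3996 -0.2008  0.011 ] size [0.0476 0.0705]
scene sq [242.1 284.3] [ 0.5947 -0.1816  0.011 ] size [0.0618 0.056 ]
scene knob [351.3 218.6] [0.457  0.0914 0.011 ] size [0.0347 0.0604]
scene or [432.4 177.1] [0.3586 0.3299 0.011 ] size [0.051  0.0773]
scene foot L [[288.0, 309.0], [369.0, 327.0], [345.0, 265.0]] [ 0.6766 -0.0071  0.012 ] sides [0.1641 0.1642 0.164 ]
scene foot M [[440.0, 196.0], [452.0, 232.0], [490.0, 211.0]] [0.4969 0.3466 0.012 ] sides [0.1215 0.1213 0.1218]
scene foot S [[157.0, 252.0], [116.0, 274.0], [157.0, 286.0]] [ 0.5104 -0.3774  0.012 ] sides [0.0959 0.0971 0.0965]
side L [359.7 239.3] [ 0.4601 -0.0898  0.011 ] size [0.0621 0.0982]
side M [377.3 340.6] [0.3995 0.2292 0.011 ] size [0.0532 0.0745]
side S [261.5 312.2] [0.6007 0.1884 0.011 ] size [0.0401 0.0672]
side disc [391.5 217.5] [ 0.397  -0.2039  0.011 ] size [0.0917 0.0524]
side sq [307.8 215.6] [ 0.5935 -0.1851  0.011 ] size [0.0601 0.0926]
side knob [352.7 286.5] [0.4548 0.0885 0.011 ] size [0.0389 0.0743]
side or [402.5 392. ] [0.3576 0.3294 0.011 ] size [0.0705 0.0525]
side foot L [[289.0, 269.0], [264.0, 229.0], [201.0, 263.0]] [0.6757 0.0009 0.012 ] sides [0.1806 0.1807 0.1804]
side foot M [[273.0, 362.0], [284.0, 434.0], [357.0, 382.0]] [0.4919 0.3495 0.012 ] sides [0.1295 0.1311 0.1304]
side foot S [[356.0, 178.0], [330.0, 190.0], [372.0, 194.0]] [ 0.5077 -0.366   0.012 ] sides [0.1099 0.1101 0.1101]
```

View pics/crop3.png

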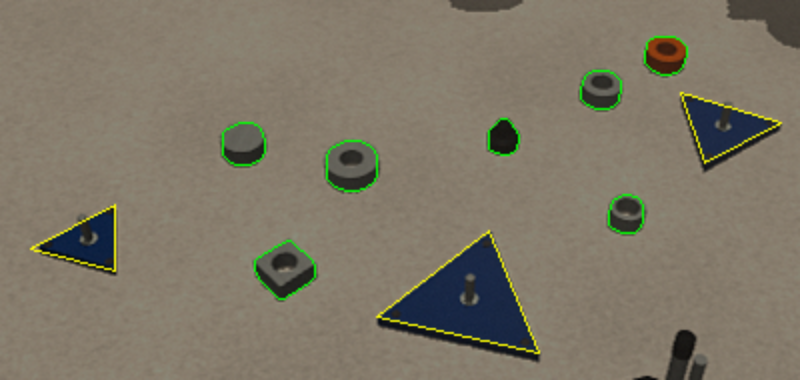

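Both views agree within about 2 mm for every target, and the foot sides match the given sizes (160–164, 121–122, 85–90 mm). Next I'll work out the shifts for the first reach, and the position of the black fixture with posts so I can keep clear of it.

```bash
cat > d.py <<'E'
import sys;from h import *
s=r.sense();R=s["ee_rot"];t=[float(x) for x in sys.argv[1:4]]
print("tool shift mm",np.round(1000*R.T@(np.array(t)-s["tcp_pos"]),1),"tcp",np.round(s["tcp_pos"],4),"tilt/yaw",np.round(R[:,2],3),round(float(np.degrees(np.arctan2(R[1,0],R[0,0]))),2),"w",round(float(s["gripper_width"]),3),"F",np.round(s["wrist_force"],1),s["time_s"])
E
python3 - <<'E'
from h import *
c=capture("scene")
for p in[(295,398),(436,352),(447,350)]:print(p,ray(c,p,.01))
E
python3 d.py 0.461 -0.0885 0.12
```

```text
(295, 398) [ 0.87114858 -0.12868078  0.01      ]
(436, 352) [0.84004803 0.14798513 0.01      ]
(447, 350) [0.84072645 0.16984711 0.01      ]
tool shift mm [459.2 527.  102.5] tcp [0.2432 0.5757 0.2224] tilt/yaw [-0. -0. -1.] -22.91 w 1.001 F [-0.1  0.5 -0.4] 0.45
```

```bash
Z='"delta_rot":[0,0,0],"gripper":100'; python3 -m crank '[{"linear":[0.033,0.038,0.005],"delta_rot":[0,0,0],"gripper":100},{"linear":[0.033,0.038,0.005],"delta_rot":[0,0,0],"gripper":100},{"linear":[0.033,0.038,0.005],"delta_rot":[0,0,0],"gripper":100},{"linear":[0.033,0.038,0.005],"delta_rot":[0,0,0],"gripper":100},{"linear":[0.033,0.038,0.005],"delta_rot":[0,0,0],"gripper":100},{"linear":[0.033,0.038,0.005],"delta_rot":[0,0,0],"gripper":100},{"linear":[0.033,0.038,0.005],"delta_rot":[0,0,0],"gripper":100},{"linear":[0.033,0.038,0.005],"delta_rot":[0,0,0],"gripper":100},{"linear":[0.033,0.038,0.005],"delta_rot":[0,0,0],"gripper":100},{"linear":[0.033,0.038,0.005],"delta_rot":[0,0,0],"gripper":100}]'; python3 d.py 0.461 -0.0885 0.12
```

```text
time_s: 1.7
tcp_pos: [0.3997, 0.0958, 0.1729]
ee_rot: [[0.921, -0.389, 0.001], [-0.389, -0.921, 0.001], [0.001, -0.001, -1.0]]
wrist_force: [0.6, -0.4, 0.6]
gripper_width: 0.998
tool shift mm [128.1 146.1  52.8] tcp [0.3997 0.0958 0.1729] tilt/yaw [ 0.001  0.001 -1.   ] -22.87 w 0.998 F [ 0.6 -0.4  0.6] 1.7
```

Tracking is good, so I'll continue to just above the large ring, then take a wrist picture.

```bash
python3 -m crank '[{"linear":[0.032,0.0365,0.013],"delta_rot":[0,0,0],"gripper":100},{"linear":[0.032,0.0365,0.013],"delta_rot":[0,0,0],"gripper":100},{"linear":[0.032,0.0365,0.013],"delta_rot":[0,0,0],"gripper":100},{"linear":[0.032,0.0365,0.013],"delta_rot":[0,0,0],"gripper":100},{"linear":[0,0,0],"delta_rot":[0,0,0],"gripper":100}]'
python3 - <<'E'
from h import *
c=capture("wrist");cv2.imwrite("pics/w1.png",c["img"])
E
python3 d.py 0.461 -0.0885 0.004
```

```text
time_s: 2.33
tcp_pos: [0.4603, -0.0896, 0.1195]
ee_rot: [[0.919, -0.394, -0.002], [-0.394, -0.919, -0.0], [-0.002, 0.001, -1.0]]
wrist_force: [-0.2, -0.2, -0.9]
gripper_width: 0.997
tool shift mm [  0.9  -0.3 116. ] tcp [ 0.4602 -0.0884  0.12  ] tilt/yaw [-0.001 -0.    -1.   ] -23.1 w 0.997 F [ 0.4  0.3 -0.9] 2.375
```

View pics/w1.png

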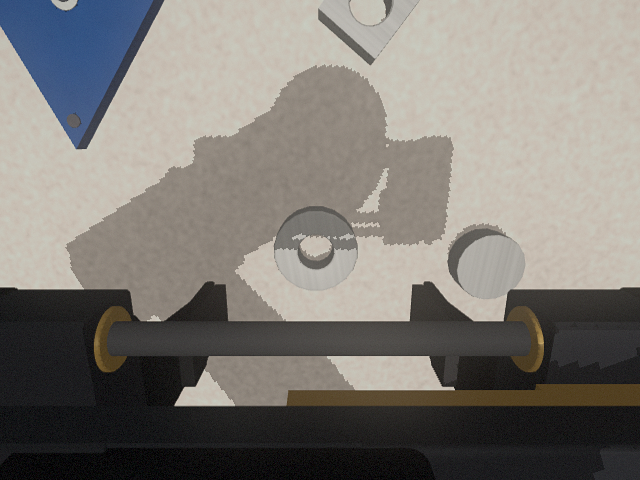

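The ring shows between the jaws, with its top centred near (316,249). I'll check that with a ray at z = 0.022.

Run:
```python
from h import *
c=capture("wrist")
for p in[(316,249),(274,249),(358,249)]: print(ray(c,p,.022))
```

```text
[ 0.45985117 -0.08565183  0.022     ]
[ 0.4717852 -0.0576227  0.022    ]
[ 0.44791425 -0.11368774  0.022     ]
```

The width is 61 mm and the centre is within 3 mm of the TCP. I'll descend and grasp.

```bash
python3 -m crank '[{"linear":[0,-0.001,0.04],"delta_rot":[0,0,0],"gripper":100},{"linear":[0,-0.001,0.04],"delta_rot":[0,0,0],"gripper":100},{"linear":[0,0,0.024],"delta_rot":[0,0,0],"gripper":100},{"linear":[0,0,0.012],"delta_rot":[0,0,0],"gripper":100},{"linear":[0,0,0],"delta_rot":[0,0,0],"gripper":40},{"linear":[0,0,0],"delta_rot":[0,0,0],"gripper":40},{"linear":[0,0,0],"delta_rot":[0,0,0],"gripper":40},{"linear":[0,0,0],"delta_rot":[0,0,0],"gripper":40},{"linear":[0,0,0],"delta_rot":[0,0,0],"gripper":40}]'; python3 d.py 0.6763 -0.0082 0.12
```

```text
time_s: 3.55
tcp_pos: [0.4613, -0.0854, 0.0055]
ee_rot: [[0.921, -0.389, 0.001], [-0.389, -0.921, -0.0], [0.001, -0.0, -1.0]]
wrist_force: [-1.1, 0.2, 7.0]
gripper_width: 0.701
tool shift mm [ 168.1 -154.8 -114.4] tcp [ 0.4613 -0.0854  0.0055] tilt/yaw [ 0.001 -0.    -1.   ] -22.88 w 0.701 F [-1.1  0.2  7. ] 3.55
```

It is gripped at 61 mm. I'll lift it and move above the large foot.

```bash
python3 -m crank '[{"linear":[0,0,-0.02],"delta_rot":[0,0,0],"gripper":30},{"linear":[0,0,-0.04],"delta_rot":[0,0,0],"gripper":30},{"linear":[0,0,-0.055],"delta_rot":[0,0,0],"gripper":30},{"linear":[0.033,-0.031,0],"delta_rot":[0,0,0],"gripper":30},{"linear":[0.034,-0.031,0],"delta_rot":[0,0,0],"gripper":30},{"linear":[0.034,-0.031,0],"delta_rot":[0,0,0],"gripper":30},{"linear":[0.034,-0.031,0],"delta_rot":[0,0,0],"gripper":30},{"linear":[0.033,-0.031,0],"delta_rot":[0,0,0],"gripper":30},{"linear":[0,0,0],"delta_rot":[0,0,0],"gripper":30}]'
python3 - <<'E'
from h import *
for n in["side","scene"]:
    c=capture(n);cv2.imwrite(f"pics/{n}2.png",c["img"])
E
python3 d.py 0.6763 -0.0082 0.017
```

```text
time_s: 4.68
tcp_pos: [0.678, -0.0065, 0.1172]
ee_rot: [[0.921, -0.389, -0.001], [-0.389, -0.921, 0.001], [-0.001, -0.0, -1.0]]
wrist_force: [-1.1, -0.4, -4.5]
gripper_width: 0.707
tool shift mm [  1.7  -0.2 100.6] tcp [ 0.675  -0.0077  0.1176] tilt/yaw [-0.004  0.    -1.   ] -22.94 w 0.706 F [-0.3 -1.  -3.5] 4.775
```

View pics/side2.png

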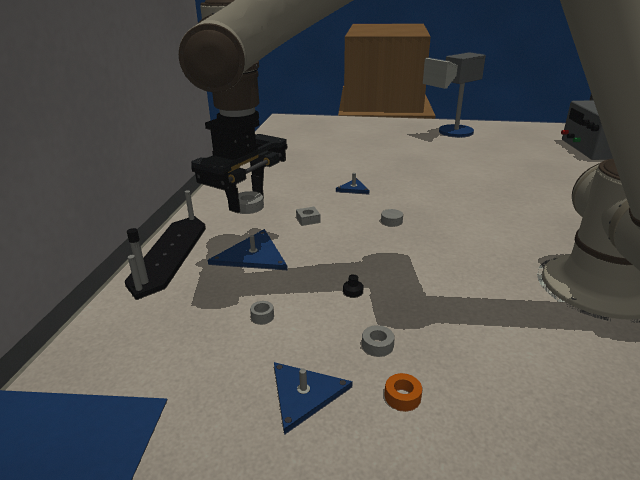

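View pics/scene2.png

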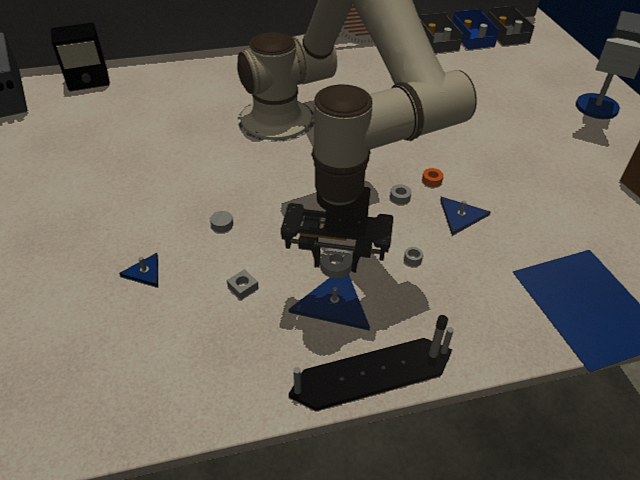

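The ring is held level above the large foot. I'll descend to just above the pin and check.

```bash
python3 -m crank '[{"linear":[0.001,0,0.03],"delta_rot":[0,0,0],"gripper":30},{"linear":[0,0,0.025],"delta_rot":[0,0,0],"gripper":30},{"linear":[0,0,0],"delta_rot":[0,0,0],"gripper":30}]'
python3 - <<'E'
from h import *
c=capture("side")["img"][180:280,190:310];d=capture("scene")["img"][230:340,270:390]
cv2.imwrite("pics/p3.png",np.hstack([cv2.resize(c,(400,400),interpolation=cv2.INTER_CUBIC),cv2.resize(d,(400,400),interpolation=cv2.INTER_CUBIC)]))
E
python3 d.py 0.6763 -0.0082 0.0185
```

```text
time_s: 5.15
tcp_pos: [0.6739, -0.009, 0.062]
ee_rot: [[0.921, -0.39, -0.007], [-0.39, -0.921, -0.001], [-0.006, 0.003, -1.0]]
wrist_force: [-0.5, 0.1, -2.6]
gripper_width: 0.701
tool shift mm [-0.9 -0.1 46.9] tcp [ 0.677  -0.0086  0.0654] tilt/yaw [ 0.001 -0.    -1.   ] -22.91 w 0.699 F [ 0.2  0.8 -3.5] 5.25
```

View pics/p3.png

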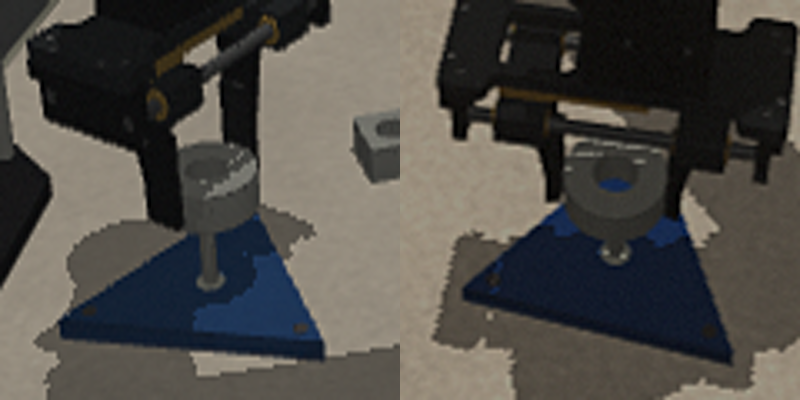

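The ring width is partly hidden behind the finger. Going by its known size, its centre is at column 206 against the pin at 208 (side crop), and 617 against 614 (scene crop), so it is aligned. I'll lower it onto the casting.

```bash
python3 -m crank '[{"linear":[-0.001,0,0.015],"delta_rot":[0,0,0],"gripper":30},{"linear":[0,0,0.015],"delta_rot":[0,0,0],"gripper":30},{"linear":[0,0,0.01],"delta_rot":[0,0,0],"gripper":30},{"linear":[0,0,0.005],"delta_rot":[0,0,0],"gripper":30},{"linear":[0,0,0.002],"delta_rot":[0,0,0],"gripper":30},{"linear":[0,0,0],"delta_rot":[0,0,0],"gripper":30}]'; python3 d.py 0.6763 -0.0082 0.0185
```

```text
time_s: 6.0
tcp_pos: [0.6767, -0.0078, 0.0179]
ee_rot: [[0.921, -0.389, 0.001], [-0.389, -0.921, 0.0], [0.001, -0.001, -1.0]]
wrist_force: [-0.4, -0.7, -3.2]
gripper_width: 0.703
tool shift mm [-0.2  0.6 -0.6] tcp [ 0.6767 -0.0078  0.0179] tilt/yaw [ 0.001  0.    -1.   ] -22.9 w 0.703 F [-0.4 -0.7 -3.2] 6.0
```

```bash
python3 -m crank '[{"linear":[0,0,0.001],"delta_rot":[0,0,0],"gripper":30},{"linear":[0,0,0],"delta_rot":[0,0,0],"gripper":100},{"linear":[0,0,0],"delta_rot":[0,0,0],"gripper":100},{"linear":[0,0,0],"delta_rot":[0,0,0],"gripper":100},{"linear":[0,0,-0.03],"delta_rot":[0,0,0],"gripper":100},{"linear":[0,0,-0.05],"delta_rot":[0,0,0],"gripper":100},{"linear":[0,0,-0.022],"delta_rot":[0,0,0],"gripper":100},{"linear":[0,0,0],"delta_rot":[0,0,0],"gripper":100}]'
python3 - <<'E'
from h import *
c=capture("side")["img"][200:290,190:310];d=capture("wrist")["img"]
cv2.imwrite("pics/p4.png",np.hstack([cv2.resize(c,(400,300),interpolation=cv2.INTER_CUBIC),cv2.resize(d,(400,300))]))
E
python3 d.py 0.401 0.2292 0.12
```

```text
time_s: 7.0
tcp_pos: [0.6777, -0.0077, 0.1213]
ee_rot: [[0.921, -0.389, 0.006], [-0.389, -0.921, 0.001], [0.005, -0.003, -1.0]]
wrist_force: [0.0, -0.4, -0.5]
gripper_width: 0.998
tool shift mm [-345.3 -111.4   -1.8] tcp [ 0.6756 -0.0078  0.1178] tilt/yaw [-0.001  0.    -1.   ] -22.92 w 0.997 F [ 0.4 -0.   1. ] 7.1
```

View pics/p4.png

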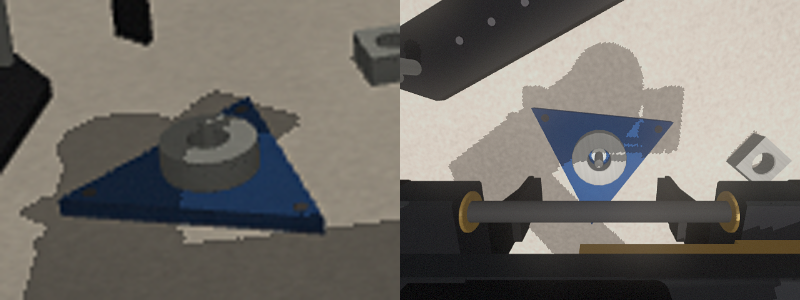

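The large ring lies flat with the pin through its hole. Now the medium ring.

```bash
python3 -m crank '[{"linear":[-0.043,-0.014,0],"delta_rot":[0,0,0],"gripper":100},{"linear":[-0.043,-0.014,0],"delta_rot":[0,0,0],"gripper":100},{"linear":[-0.043,-0.014,0],"delta_rot":[0,0,0],"gripper":100},{"linear":[-0.043,-0.014,0],"delta_rot":[0,0,0],"gripper":100},{"linear":[-0.043,-0.014,0],"delta_rot":[0,0,0],"gripper":100},{"linear":[-0.043,-0.014,0],"delta_rot":[0,0,0],"gripper":100},{"linear":[-0.043,-0.014,0],"delta_rot":[0,0,0],"gripper":100},{"linear":[-0.044,-0.014,0],"delta_rot":[0,0,0],"gripper":100},{"linear":[0,0,0],"delta_rot":[0,0,0],"gripper":100},{"linear":[0,0,0],"delta_rot":[0,0,0],"gripper":100}]'
python3 - <<'E'
from h import *
c=capture("wrist");cv2.imwrite("pics/w5.png",c["img"])
for p in [(318,240),(280,240),(356,240)]: print(p,ray(c,p,.022))
E
python3 d.py 0.401 0.2292 0.0045
```

```text
time_s: 8.35
tcp_pos: [0.4017, 0.2293, 0.1177]
ee_rot: [[0.921, -0.389, -0.001], [-0.389, -0.921, -0.001], [-0.001, 0.002, -1.0]]
wrist_force: [0.6, 0.5, 0.2]
gripper_width: 1.001
(318, 240) [0.4075744  0.22766786 0.022     ]
(280, 240) [0.41811468 0.25266971 0.022     ]
(356, 240) [0.39702925 0.20265446 0.022     ]
tool shift mm [-1.100e+00  1.000e-01  1.133e+02] tcp [0.4021 0.2291 0.1178] tilt/yaw [-0.001 -0.001 -1.   ] -22.94 w 0.999 F [-0.5  0.3 -0.1] 8.4
```

View pics/w5.png

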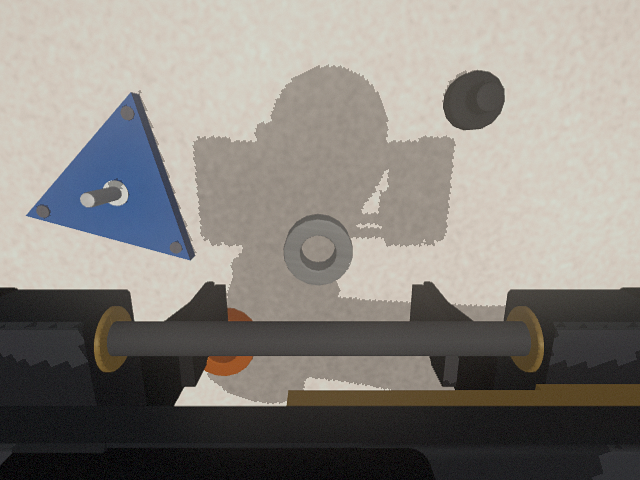

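The grey ring's top is centred at (318,250), between the jaws. The orange ring (228,342) is about 80 mm to the side, clear of the finger. I'll descend and grasp.

```bash
python3 -m crank '[{"linear":[-0.001,0,0.04],"delta_rot":[0,0,0],"gripper":100},{"linear":[0,0,0.04],"delta_rot":[0,0,0],"gripper":100},{"linear":[0,0,0.022],"delta_rot":[0,0,0],"gripper":100},{"linear":[0,0,0.011],"delta_rot":[0,0,0],"gripper":100},{"linear":[0,0,0],"delta_rot":[0,0,0],"gripper":30},{"linear":[0,0,0],"delta_rot":[0,0,0],"gripper":30},{"linear":[0,0,0],"delta_rot":[0,0,0],"gripper":30},{"linear":[0,0,0],"delta_rot":[0,0,0],"gripper":30},{"linear":[0,0,0],"delta_rot":[0,0,0],"gripper":30},{"linear":[0,0,0],"delta_rot":[0,0,0],"gripper":30}]'; python3 d.py 0.4962 0.3467 0.12
```

```text
time_s: 9.65
tcp_pos: [0.4012, 0.2302, 0.0061]
ee_rot: [[0.921, -0.389, 0.0], [-0.389, -0.921, 0.0], [0.0, -0.0, -1.0]]
wrist_force: [-0.9, 0.1, 6.0]
gripper_width: 0.578
tool shift mm [  42.2 -144.4 -113.9] tcp [0.4012 0.2302 0.0061] tilt/yaw [ 0.  0. -1.] -22.9 w 0.578 F [-0.9  0.1  6. ] 9.65
```

```bash
python3 -m crank '[{"linear":[0,0,-0.02],"delta_rot":[0,0,0],"gripper":20},{"linear":[0,0,-0.04],"delta_rot":[0,0,0],"gripper":20},{"linear":[0,0,-0.05],"delta_rot":[0,0,0],"gripper":20},{"linear":[0.014,-0.048,0],"delta_rot":[0,0,0],"gripper":20},{"linear":[0.014,-0.048,0],"delta_rot":[0,0,0],"gripper":20},{"linear":[0.014,-0.048,0],"delta_rot":[0,0,0],"gripper":20},{"linear":[0,0,0.02],"delta_rot":[0,0,0],"gripper":20},{"linear":[0,0,0.03],"delta_rot":[0,0,0],"gripper":20},{"linear":[0,0,0],"delta_rot":[0,0,0],"gripper":20},{"linear":[0,0,0],"delta_rot":[0,0,0],"gripper":20}]';  python3 - <<'E'
from h import *
c=capture("side")["img"][290:450,240:400];d=capture("scene")["img"][150:250,410:510]
cv2.imwrite("pics/p6.png",np.hstack([cv2.resize(c,(400,400),interpolation=cv2.INTER_CUBIC),cv2.resize(d,(400,400),interpolation=cv2.INTER_CUBIC)]))
E
python3 d.py 0.4962 0.3467 0.0175
```

```text
time_s: 10.9
tcp_pos: [0.4962, 0.3465, 0.066]
ee_rot: [[0.921, -0.389, 0.001], [-0.389, -0.921, 0.0], [0.001, -0.0, -1.0]]
wrist_force: [0.5, 0.5, -2.6]
gripper_width: 0.577
tool shift mm [-0.2  0.4 49.4] tcp [0.4965 0.3469 0.0669] tilt/yaw [ 0.002  0.002 -1.   ] -22.89 w 0.578 F [ 0.6 -0.2 -3.4] 11.0
```

View pics/p6.png

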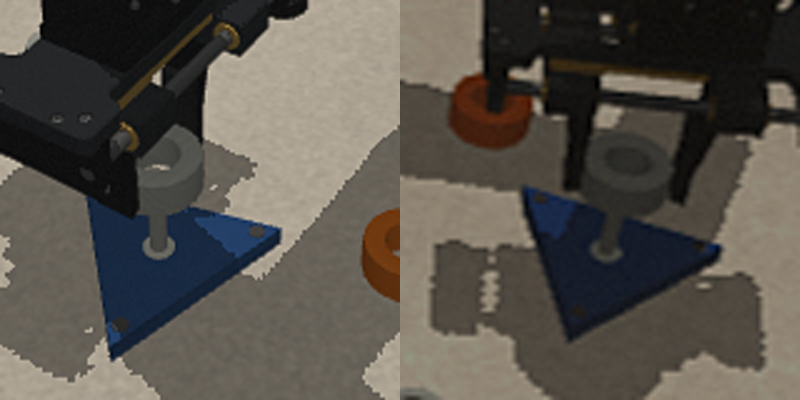

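The ring is centred over the pin in both crops: scene 627 against the pin axis extrapolated to about 625, side 153–163 against 157. I'll lower and release.

```bash
python3 -m crank '[{"linear":[0,0,0.015],"delta_rot":[0,0,0],"gripper":20},{"linear":[0,0,0.015],"delta_rot":[0,0,0],"gripper":20},{"linear":[0,0,0.01],"delta_rot":[0,0,0],"gripper":20},{"linear":[0,0,0.006],"delta_rot":[0,0,0],"gripper":20},{"linear":[0,0,0.003],"delta_rot":[0,0,0],"gripper":20},{"linear":[0,0,0],"delta_rot":[0,0,0],"gripper":20}]'; python3 d.py 0.4962 0.3467 0.0175
```

```text
time_s: 11.75
tcp_pos: [0.4957, 0.3459, 0.0181]
ee_rot: [[0.921, -0.389, -0.0], [-0.389, -0.921, -0.001], [0.0, 0.001, -1.0]]
wrist_force: [-4.0, -3.4, 7.1]
gripper_width: 0.577
tool shift mm [ 0.2 -0.9  0.6] tcp [0.4957 0.3459 0.0181] tilt/yaw [-0.    -0.001 -1.   ] -22.87 w 0.577 F [-4.  -3.4  7.1] 11.75
```

```bash
python3 -m crank '[{"linear":[0,0,0],"delta_rot":[0,0,0],"gripper":100},{"linear":[0,0,0],"delta_rot":[0,0,0],"gripper":100},{"linear":[0,0,0],"delta_rot":[0,0,0],"gripper":100},{"linear":[0,0,-0.02],"delta_rot":[0,0,0],"gripper":100},{"linear":[0,0,-0.05],"delta_rot":[0,0,0],"gripper":100},{"linear":[0,0,-0.032],"delta_rot":[0,0,0],"gripper":100},{"linear":[0,0,0],"delta_rot":[0,0,0],"gripper":100}]'
python3 - <<'E'
from h import *
c=capture("side")["img"][320:460,240:440];d=capture("wrist")["img"]
cv2.imwrite("pics/p7.png",np.hstack([cv2.resize(c,(400,300),interpolation=cv2.INTER_CUBIC),cv2.resize(d,(400,300))]))
E
python3 d.py 0.6013 0.1886 0.12
```

```text
time_s: 12.62
tcp_pos: [0.4974, 0.3479, 0.1219]
ee_rot: [[0.921, -0.389, 0.005], [-0.389, -0.921, 0.005], [0.003, -0.007, -1.0]]
wrist_force: [-0.1, 0.0, -0.2]
gripper_width: 0.996
tool shift mm [158.8 103.9  -1.8] tcp [0.4956 0.3461 0.1183] tilt/yaw [-0.  0. -1.] -22.93 w 0.997 F [-1.  -0.1 -1.1] 12.725
```

View pics/p7.png

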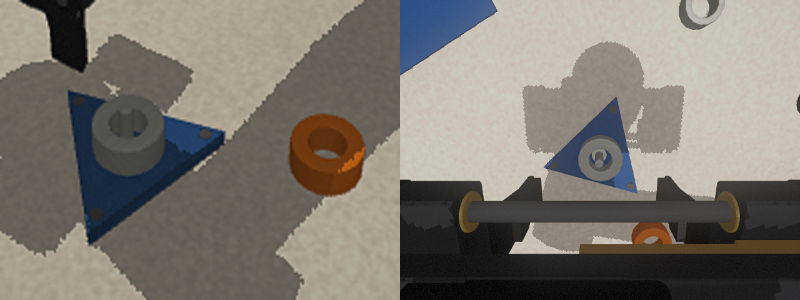

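The medium ring is seated, with the pin through it and the orange ring undisturbed. Now the small ring.

```bash
python3 -m crank '[{"linear":[0.04,0.026,0],"delta_rot":[0,0,0],"gripper":100},{"linear":[0.04,0.026,0],"delta_rot":[0,0,0],"gripper":100},{"linear":[0.04,0.026,0],"delta_rot":[0,0,0],"gripper":100},{"linear":[0.039,0.026,0],"delta_rot":[0,0,0],"gripper":100},{"linear":[0,0,0],"delta_rot":[0,0,0],"gripper":100},{"linear":[0,0,0],"delta_rot":[0,0,0],"gripper":100}]'
python3 - <<'E'
from h import *
c=capture("wrist");cv2.imwrite("pics/w8.png",c["img"])
for p in [(318,250),(292,250),(344,250)]: print(p,ray(c,p,.022))
E
python3 d.py 0.6013 0.1886 0.0045
```

```text
time_s: 13.48
tcp_pos: [0.6011, 0.1883, 0.117]
ee_rot: [[0.921, -0.39, -0.003], [-0.39, -0.921, -0.001], [-0.002, 0.002, -1.0]]
wrist_force: [-0.4, -0.1, 0.1]
gripper_width: 1.001
(318, 250) [0.60018264 0.18948511 0.022     ]
(292, 250) [0.60745082 0.20666275 0.022     ]
(344, 250) [0.59291188 0.17230134 0.022     ]
tool shift mm [  0.5  -0.  112.9] tcp [0.601  0.1889 0.1174] tilt/yaw [-0.002 -0.001 -1.   ] -22.88 w 1.0 F [-0.6  0.5  0.1] 13.525
```

View pics/w8.png

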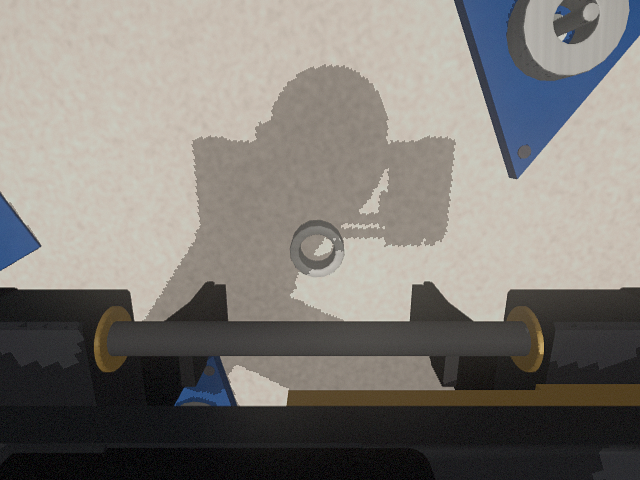

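The small ring's top is at (317,249), which agrees within 1–2 mm. I'll descend and grasp.

```bash
python3 -m crank '[{"linear":[0,0,0.04],"delta_rot":[0,0,0],"gripper":100},{"linear":[0,0,0.04],"delta_rot":[0,0,0],"gripper":100},{"linear":[0,0,0.022],"delta_rot":[0,0,0],"gripper":100},{"linear":[0,0,0.01],"delta_rot":[0,0,0],"gripper":100},{"linear":[0,0,0],"delta_rot":[0,0,0],"gripper":20},{"linear":[0,0,0],"delta_rot":[0,0,0],"gripper":20},{"linear":[0,0,0],"delta_rot":[0,0,0],"gripper":20},{"linear":[0,0,0],"delta_rot":[0,0,0],"gripper":20},{"linear":[0,0,0],"delta_rot":[0,0,0],"gripper":20},{"linear":[0,0,0],"delta_rot":[0,0,0],"gripper":20}]'; python3 d.py 0.508 -0.379 0.12
```

```text
time_s: 14.78
tcp_pos: [0.602, 0.1886, 0.0068]
ee_rot: [[0.921, -0.389, 0.0], [-0.389, -0.921, 0.0], [0.0, -0.0, -1.0]]
wrist_force: [-0.0, 0.5, 0.9]
gripper_width: 0.45
tool shift mm [ 134.3  559.4 -113.3] tcp [0.602  0.1886 0.0068] tilt/yaw [ 0.  0. -1.] -22.9 w 0.45 F [-0.   0.5  0.9] 14.775
```

```bash
python3 -m crank '[{"linear":[0,0,-0.02],"delta_rot":[0,0,0],"gripper":10},{"linear":[0,0,-0.04],"delta_rot":[0,0,0],"gripper":10},{"linear":[0,0,-0.053],"delta_rot":[0,0,0],"gripper":10},{"linear":[0.011,0.046,0],"delta_rot":[0,0,0],"gripper":10},{"linear":[0.011,0.046,0],"delta_rot":[0,0,0],"gripper":10},{"linear":[0.011,0.046,0],"delta_rot":[0,0,0],"gripper":10},{"linear":[0.011,0.046,0],"delta_rot":[0,0,0],"gripper":10},{"linear":[0.011,0.046,0],"delta_rot":[0,0,0],"gripper":10},{"linear":[0.011,0.046,0],"delta_rot":[0,0,0],"gripper":10},{"linear":[0.011,0.046,0],"delta_rot":[0,0,0],"gripper":10}]'; python3 d.py 0.508 -0.379 0.12
```

```text
time_s: 16.02
tcp_pos: [0.5467, -0.1394, 0.1193]
ee_rot: [[0.921, -0.389, -0.001], [-0.389, -0.921, 0.0], [-0.001, 0.0, -1.0]]
wrist_force: [0.8, 0.6, -2.4]
gripper_width: 0.451
tool shift mm [ 57.6 235.8  -0.8] tcp [ 0.5467 -0.1394  0.1193] tilt/yaw [-0.001  0.    -1.   ] -22.91 w 0.451 F [ 0.8  0.6 -2.4] 16.025
```

```bash
python3 -m crank '[{"linear":[0.0115,0.047,0],"delta_rot":[0,0,0],"gripper":10},{"linear":[0.0115,0.047,0],"delta_rot":[0,0,0],"gripper":10},{"linear":[0.0115,0.047,0],"delta_rot":[0,0,0],"gripper":10},{"linear":[0.0115,0.047,0],"delta_rot":[0,0,0],"gripper":10},{"linear":[0.0115,0.047,0],"delta_rot":[0,0,0],"gripper":10},{"linear":[0,0,0],"delta_rot":[0,0,0],"gripper":10},{"linear":[0,0,0],"delta_rot":[0,0,0],"gripper":10}]'
python3 - <<'E'
from h import *
c=capture("wrist");cv2.imwrite("pics/w9.png",c["img"])
E
python3 d.py 0.508 -0.379 0.065
```

```text
time_s: 16.9
tcp_pos: [0.5084, -0.3765, 0.1189]
ee_rot: [[0.921, -0.39, -0.001], [-0.39, -0.921, 0.001], [-0.001, -0.0, -1.0]]
wrist_force: [-0.3, 0.3, -1.3]
gripper_width: 0.453
tool shift mm [ 0.6  3.1 54.1] tcp [ 0.5087 -0.376   0.1191] tilt/yaw [-0.001  0.001 -1.   ] -22.89 w 0.451 F [ 0.5 -0.2 -0.9] 16.95
```

View pics/w9.png

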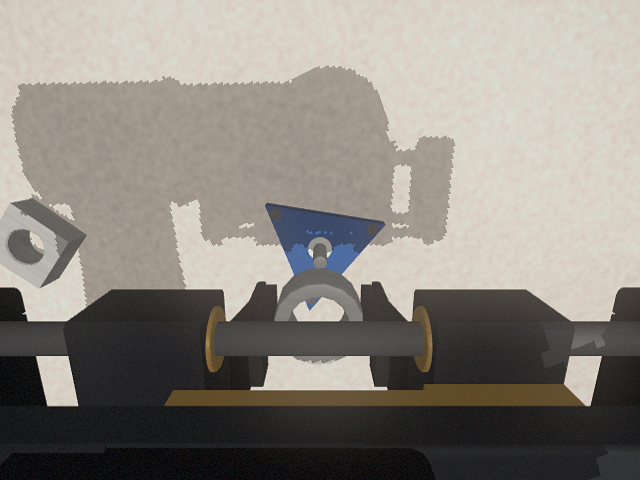

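Run:
```python
from h import *
c=capture("wrist")
print(ray(c,(320,247),.012))
a,b=ray(c,(265,204),.012),ray(c,(385,222),.012);print(a,b,np.linalg.norm(a-b))
m=(a+b)/2;d=b-a
for s in(1,-1): print(m+s*np.array([-d[1],d[0],0])/(2*3**.5))
```

```text
[ 0.50625503 -0.37548341  0.012     ]
[ 0.55169497 -0.35123203  0.012     ] [ 0.50532697 -0.42697745  0.012     ] 0.08881081420040207
[ 0.55037679 -0.40249003  0.012     ]
[ 0.50664515 -0.37571945  0.012     ]
```

The wrist view gives the small pin at (0.5065, −0.3756), with a side of 89 mm against the given 90. I'll use (0.507, −0.3765).

```bash
python3 -m crank '[{"linear":[-0.0015,0.001,0.03],"delta_rot":[0,0,0],"gripper":10},{"linear":[0,0,0.022],"delta_rot":[0,0,0],"gripper":10},{"linear":[0,0,0],"delta_rot":[0,0,0],"gripper":10},{"linear":[0,0,0],"delta_rot":[0,0,0],"gripper":10}]'
python3 - <<'E'
from h import *
c=capture("side")["img"][140:210,320:390];d=capture("scene")["img"][210:310,90:190]
cv2.imwrite("pics/p10.png",np.hstack([cv2.resize(c,(400,400),interpolation=cv2.INTER_CUBIC),cv2.resize(d,(400,400),interpolation=cv2.INTER_CUBIC)]))
E
python3 d.py 0.507 -0.3765 0.0185
```

```text
time_s: 17.5
tcp_pos: [0.5082, -0.3769, 0.0687]
ee_rot: [[0.922, -0.388, 0.001], [-0.388, -0.922, -0.001], [0.002, 0.0, -1.0]]
wrist_force: [-0.4, -0.5, -1.0]
gripper_width: 0.448
tool shift mm [-1.6 -0.2 50.6] tcp [ 0.5082 -0.3772  0.0691] tilt/yaw [ 0.002 -0.001 -1.   ] -22.85 w 0.451 F [ 1.5 -0.3 -1.4] 17.6
```

View pics/p10.png

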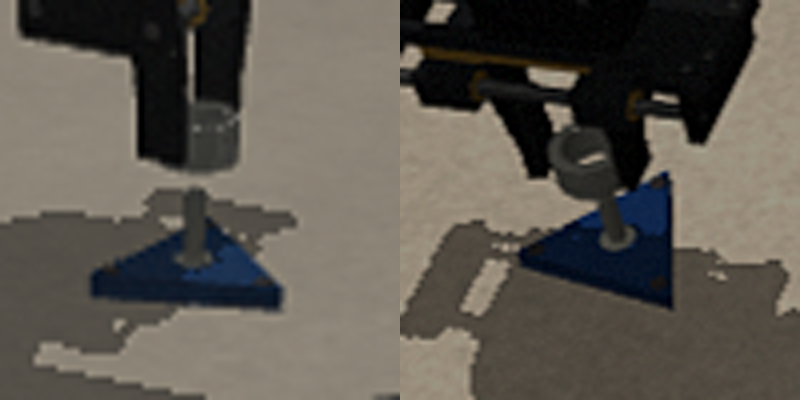

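The ring centre is about 197 against the pin at 195 (side crop), and the scene crop is in line with the tilt of the pin. I'll lower it.

```bash
python3 -m crank '[{"linear":[-0.001,0,0.015],"delta_rot":[0,0,0],"gripper":10},{"linear":[0,0,0.015],"delta_rot":[0,0,0],"gripper":10},{"linear":[0,0,0.01],"delta_rot":[0,0,0],"gripper":10},{"linear":[0,0,0.006],"delta_rot":[0,0,0],"gripper":10},{"linear":[0,0,0.003],"delta_rot":[0,0,0],"gripper":10},{"linear":[0,0,0],"delta_rot":[0,0,0],"gripper":10}]'; python3 d.py 0.507 -0.3765 0.0185
```

```text
time_s: 18.35
tcp_pos: [0.5066, -0.377, 0.0189]
ee_rot: [[0.921, -0.389, 0.001], [-0.389, -0.921, -0.0], [0.001, 0.0, -1.0]]
wrist_force: [-0.8, -1.0, -2.5]
gripper_width: 0.452
tool shift mm [ 0.2 -0.6  0.4] tcp [ 0.5066 -0.377   0.0189] tilt/yaw [ 0.001 -0.    -1.   ] -22.9 w 0.452 F [-0.8 -1.  -2.5] 18.35
```

```bash
python3 -m crank '[{"linear":[0,0,0.001],"delta_rot":[0,0,0],"gripper":10},{"linear":[0,0,0],"delta_rot":[0,0,0],"gripper":100},{"linear":[0,0,0],"delta_rot":[0,0,0],"gripper":100},{"linear":[0,0,0],"delta_rot":[0,0,0],"gripper":100},{"linear":[0,0,0],"delta_rot":[0,0,0],"gripper":100},{"linear":[0,0,-0.02],"delta_rot":[0,0,0],"gripper":100},{"linear":[0,0,-0.05],"delta_rot":[0,0,0],"gripper":100},{"linear":[0,0,-0.06],"delta_rot":[0,0,0],"gripper":100},{"linear":[0,0,-0.04],"delta_rot":[0,0,0],"gripper":100},{"linear":[0,0,0],"delta_rot":[0,0,0],"gripper":100}]'
python3 - <<'E'
from h import *
c=capture("side")["img"][160:460,190:450];e=capture("scene")["img"][150:340,100:500];d=capture("wrist")["img"]
cv2.imwrite("pics/p11.png",np.hstack([cv2.resize(c,(400,460),interpolation=cv2.INTER_CUBIC),cv2.resize(d,(400,460))]))
cv2.imwrite("pics/p12.png",cv2.resize(e,None,fx=2,fy=2))
E
python3 d.py 0.507 -0.3765 0.0185
```

```text
time_s: 19.6
tcp_pos: [0.5082, -0.3779, 0.1922]
ee_rot: [[0.921, -0.389, 0.008], [-0.389, -0.921, -0.004], [0.009, 0.001, -1.0]]
wrist_force: [0.2, -0.9, -0.1]
gripper_width: 0.995
tool shift mm [  1.8  -0.3 167.9] tcp [ 0.5055 -0.3763  0.1864] tilt/yaw [-0.002  0.001 -1.   ] -22.92 w 1.002 F [-0.7  1.1 -0. ] 19.75
```

View pics/p11.png

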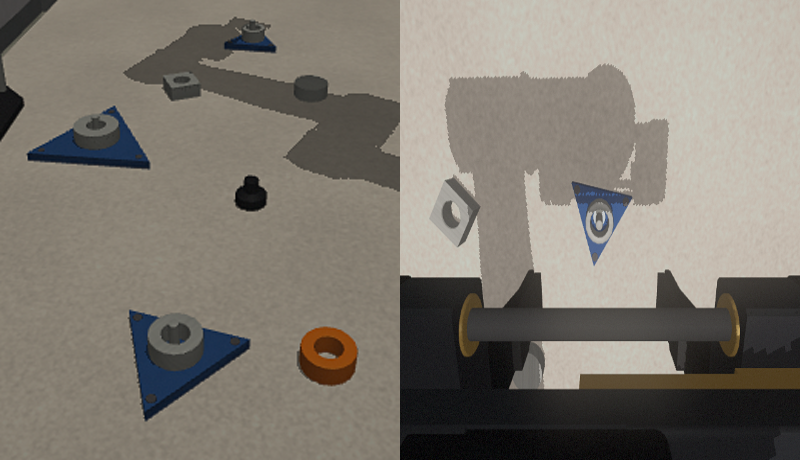

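View pics/p12.png

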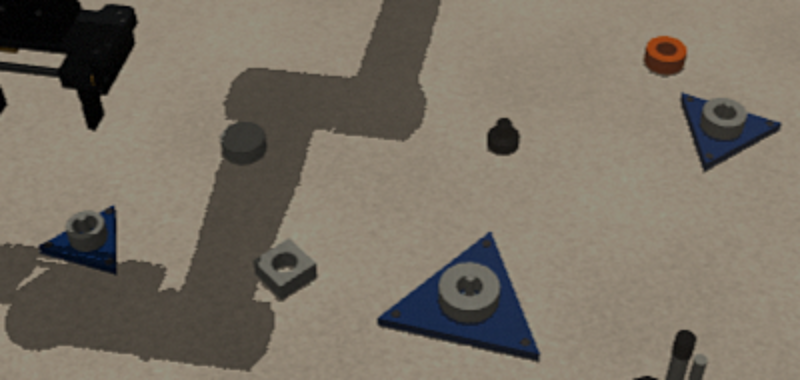

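All three rings lie flat over their pins. The disc, block, knob and orange ring are at the pixels where they started, and the gripper is clear and empty. I'm handing the job in.

```bash
python3 -c "
from station import workorder
print(workorder.finish_job())"
```

```text
the job is handed in; nothing more can be done
None
```

All three rings are on their matching feet, placed in the order large, medium, small. I handed the job in at about 20 s of the 88 s allowed.

- **Final check:** the last scene, side and wrist pictures show each ring lying flat with the pin through its hole. By eye, the disc, square block, knob and orange ring are where they started. The gripper is open and about 0.17 m above the last foot.
- **Forces:** the readings I took, mostly at the end of each move, stayed around 9 N or less.
- **Disagreement:** the views differed by up to about 5 mm on the small foot's pin. I used the wrist and scene cameras, which measured its side at 89 and 87 mm against the given 90, rather than the distant side view at 84 mm. The rings and the other two feet agreed within about 3 mm. No check failed.

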